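Let the winch arm down to level on its ratchet

ROBOT

A 6-joint arm with a two-finger parallel gripper is mounted at the origin on a cart in front of the work surface, level with it; the furniture and walls round the work are solid. World frame = base frame: x ahead of the robot, y to its left, z up, the work surface at z = 0. Lengths are in m, angles in rad, forces in N, time in s.
With the tool pointing down it reaches from about 0.35 to 0.925 m from the base axis. Payload 6.4 kg.
Tool frame: the origin (TCP) lies midway between the tips of the shut fingers; the grasp point (between the pads) lies 19 mm behind it; z points along the fingers, y is the line along which they close (so a half turn about z gives the same grasp; the last joint's range is limited). The gripper opens to 94 mm and grips with 3 to 60 N. Pads are 16 mm wide; open, the fingers measure 119 mm over their backs; the gripper's body (75 mm by 177 mm) begins 78 mm behind the grasp point.
Start: joints at [-1.498, 0.245, 1.558, -0, 1.339, -0.174], TCP at [0.159, -0.63, 0.205] pointing down, gripper open.
Joint ranges: [-3.13, 3.13], [-1.02, 2.26], [0.13, 2.54], [-0.95, 4.09], [0.21, 2.88], [-2.74, 2.74]. Speed limits (rad/s): [2.57, 2.57, 3.14, 3.14, 3.14, 3.14].

INTERFACE

Orientations are given as [roll, pitch, yaw] about the fixed x, y, z axes, in that order (R = Rz(yaw) Ry(pitch) Rx(roll)).
In Python, from rig import ctrl, optics, job_done gives the robot as it stands. The module is installed in compiled form; this text tells all that it offers.
- The arm moves only by the tool move_arm, never from a script. Its argument "increments" is a list of rows, each an object of numbers: "grip": the opening, from 0 (shut) to 1 (fully open); "x", "y", "z": the shift along the tool's x, y, z in units of 60 mm (1.0 is 60 mm); "turn": the turn about the tool's z in units of 10 degrees (1.0 is 10 degrees). A call has exactly 10 rows; each row shifts and turns the commanded pose from where the row before left it, along the tool's axes as they then stand; what a row does not reach is not made up. A row lasts 1/8 s, in which the tool goes at most 62.5 mm and 10.7 degrees, less where a joint would pass 70% of its speed; a pose out of reach is approached as far as the arm can. A call is refused whole if a number of a shift passes 1 or a number of a turn 1, either way. A call with a gripper value outside its range is refused whole. The fingers move at their own pace and stop on an object; the grip force is fixed at half the most. Time passes only in rows, so rows that do not move let the fingers close, or fill a call up. It gives the time, the measured TCP pose, the force, the opening and the grip force at its end, in the units of the state.
- ctrl.observe(): the state, without advancing time (a new reading comes with each control period).
- optics.read_camera(name): name is "side" or "top"; returns a dict with "color" (420x560x3 uint8, red, green, blue), "z_map" (420x560 float32, m along the optical axis (not along the pixel's ray), 0 where there is no reading), "mtx" (3x3 intrinsics, pixels), "k1" (the pictures are not rectified: a ray, as slopes to the right and down, at radius r is drawn at 1 + k1 r^2 times it, then the intrinsics apply), "extrinsics" (4x4, takes a point from camera to world coordinates). Camera axes: x right, y down, z forward; pixel columns grow to the right and rows downward; lengths in m; the calibration is good to about 2 mm. A picture is of the moment at which its call begins.
- job_done(): hands the job in; it is judged then, once.
The state is a dict: "t": time; "joints": joint angles; "qvel": joint speeds; "tau": joint torques, N m; "ee_pos": TCP position; "tcp_rot": TCP orientation; "force": force on the tool from outside, world axes, zero at the start; "wrist_torque": the same for the moment, N m; "grip_width": finger opening in m; "gripper_force": force on a finger pad.
Only numpy, scipy, OpenCV 4.12 (cv2) and the standard library are available. Lean on these libraries where they do the work, as an engineer would, in place of code of your own. Each camera call takes 0.05 s, during which the arm holds its last target. There are 200 camera calls.

TASK

The yellow arm of the little bench winch is held up by the red pawl in its ratchet wheel, and the brown bottle stands in the arm's way, touching a glass beaker on either side. Push the bottle clear of the arm's path without shifting the beakers; then lift the pawl out of the teeth, let the drum turn back by itself until the arm is nearly level, and drop the pawl so that it catches the arm level. Leave the bottle standing upright clear of the arm, and the white bottles undisturbed.

Things in the scene. Friction and masses are not known exactly. Their poses are not given: they have to be found in the camera images.
- winch: Fixed grey bench winch. Origin: centre of the underside of its 170 x 150 x 12 mm base; its yaw varies. Shaft along its own x, 100 mm up. Along the shaft from the end nearest the robot: steel ratchet wheel (110 mm across, 14 thick, at x = -55 mm), upright, blue drum (80 mm), upright, yellow arm (at x = +58 mm). Fixed parts end 171 mm above the worktop.
- hoist_arm (a joint): Angle of drum, wheel and yellow arm, rad: 0 = arm level along the winch's +y, positive = raised; range -0.35 to 1.8. The pawl holds it only every 0.349 rad (0, 0.349 ..); it starts held at 1.047 or 1.396. Pawl lifted, it turns down by itself, braked to about 0.2 rad/s; pawl dropped, it goes on down to the next notch and stops. Raising it clicks over the teeth.
- shaft (a point): Point on the shaft axis in the middle plane of the yellow arm, 100 mm above the worktop; axes as the winch's. The arm (24 mm wide along x, 20 thick, dark boss 26 mm across, 30 wide near its end) reaches 210 mm from here. Level, its underside is 87 to 90 mm above the worktop: over the beakers, but below the bottle's top.
- hoist_tip (a point): End of the yellow arm, on its centre line.
- pawl (a joint): Angle of the red pawl about its pivot, rad: 0 = fully home in a notch, positive = lifted, stop at 0.7. Above 0.14 the nose is clear of the teeth. It falls back by its own weight (0.6 N) when let go; drawing it out from under the load takes some 3 to 7 N at the handle.
- pawl_pivot (a point): Pivot of the pawl, 158 mm above the worktop, axis along the winch's x; the pawl reaches from here to the winch's -y, over the top of the wheel.
- pawl_grip (a point): Centre of the pawl's black handle, an upright lug 14 mm thick along the winch's x, 22 mm along its y, 40 mm tall, on the pawl's free end; 125 mm from the pivot to the winch's -y and 32 mm above it when home, so 190 mm above the worktop. Free on all sides and above. Lifting moves it on an arc round the pivot.
- bottle: Brown bottle with a black cap, 58 mm across, 122 mm tall, 180 g, standing upright; origin at the centre of its underside. At the start it stands under the arm's path between the two beakers, touching or nearly touching both.
- beaker_near: Clear glass beaker, 57 mm across, 73 mm tall, 100 g; origin at the centre of its underside. Stands beside the bottle, between it and the winch.
- beaker_far: Clear glass beaker like the other, on the bottle's other side, away from the winch.
- white_bottle: White bottle, 48 mm across, 100 mm tall, left of the work; bystander. Origin at the centre of its underside.
- wash: White wash bottle with a red cap and bent spout, 195 mm tall, left of the work; bystander. Origin at its underside.

How it is judged:
On the way, in this order (a step that is already met when the one before it is completed fails the run):
1. the brown bottle stands clear of the arm's path while the arm is still up (value of joint hoist_arm above 0.9 rad and angle between bottle's own z axis and vertical below 0.15 rad and (x of bottle in the frame of shaft above 0.046 m or x of bottle in the frame of shaft below -0.046 m or y of bottle in the frame of shaft above 0.242 m)), for 0.2 s.
2. the pawl is lifted clear of the teeth (value of joint pawl above 0.14 rad), for 0.2 s.
At the end, for the whole second after the job is handed in: Arm at rest, level within 0.07 rad, pawl home (under 0.06 rad); brown bottle upright at rest on the worktop, its centre 46 mm or more to one side of the arm's centre line (or over 242 mm out from the shaft); beakers within 20 mm and white bottles within 30 mm of their starts (value of joint hoist_arm between -0.07 and 0.07 rad and value of joint pawl below 0.06 rad and velocity of joint hoist_arm between -0.03 and 0.03 rad/s and angle between bottle's own z axis and vertical below 0.15 rad and height (world z) of bottle between -0.01 and 0.01 m and linear speed of bottle below 0.02 m/s and (x of bottle in the frame of shaft above 0.046 m or x of bottle in the frame of shaft below -0.046 m or y of bottle in the frame of shaft above 0.242 m)); the robot touches nothing.
It fails at once if a beaker is shifted by more than 20 mm or tipped (distance of any of beaker_near, beaker_far from where it was at the start of the episode above 0.02 m or angle between any of beaker_near, beaker_far's own z axis and vertical above 0.3 rad).
It fails at once if the brown bottle is knocked over (angle between bottle's own z axis and vertical above 0.7 rad).
It fails at once if a white bottle is shifted by more than 30 mm or knocked over (distance of any of white_bottle, wash from where it was at the start of the episode above 0.03 m or angle between any of white_bottle, wash's own z axis and vertical above 0.3 rad).
It also fails if it takes over 64 s, if anything falls off the work surface, if the arm or the gripper's body presses on something with over 40 N, if the wrist force passes 120 N, or if a joint passes its speed limit or range.

## Working session

There is one attempt and no reset: what is moved stays moved. The work goes in short steps, Python scripts to look and compute and a tool call to move; the robot and the scene stay as the last step left them, time stands still between calls to the robot, and variables do not carry over. Pictures are saved under pics/ and viewed, at most 10 in all, crops included, and the job is handed in when it is done.

Besides the shell and the picture viewer there is one more tool, called after "Emit:" as name(argument=value, ...), one argument or row to a line, values as JSON. move_arm: Moves the arm, as the interface text tells. Its arguments: {"type":"object","properties":{"increments":{"type":"array"}},"required":["increments"]}

```bash
mkdir -p pics; cat > h.py <<'E'
import numpy as np, cv2
from rig import ctrl, optics, job_done
def cloud(c):
    K=c["mtx"];d=c["z_map"];h,w=d.shape
    u,v=np.meshgrid(np.arange(w),np.arange(h))
    p=np.stack([(u-K[0,2])/K[0,0],(v-K[1,2])/K[1,1]],-1)
    s=p.copy()
    for _ in range(8): s=p/(1+c["k1"]*(s**2).sum(-1,keepdims=True))
    P=np.concatenate([s*d[...,None],d[...,None]],-1)
    E=c["extrinsics"]
    return P@E[:3,:3].T+E[:3,3], s
def save(c,n): cv2.imwrite("pics/"+n,c["color"][...,::-1])
E
python3 - <<'E'
from h import *
for n in("side","top"):
    c=optics.read_camera(n); save(c,n+"0.png"); np.savez(n+"0.npz",**c)
    print(n,c["mtx"],c["k1"],c["extrinsics"].round(3))
print(ctrl.observe())
E
```

```text
side [[389.79745806   0.         283.78030974]
 [  0.         389.79745806 208.84139891]
 [  0.           0.           1.        ]] -0.037998671904408296 [[-0.978 -0.144  0.15   0.396]
 [-0.208  0.667 -0.715  0.84 ]
 [ 0.003 -0.731 -0.683  0.809]
 [ 0.     0.     0.     1.   ]]
top [[448.04458432   0.         275.525632  ]
 [  0.         448.04458432 209.67902099]
 [  0.           0.           1.        ]] -0.08920194350024001 [[-2.200e-02 -9.950e-01  9.400e-02  4.450e-01]
 [-1.000e+00  2.200e-02 -1.000e-03  1.170e-01]
 [-1.000e-03 -9.400e-02 -9.960e-01  1.296e+00]
 [ 0.000e+00  0.000e+00  0.000e+00  1.000e+00]]
{'t': 0.1, 'joints': array([-1.49811898e+00,  2.45727605e-01,  1.55882485e+00,  2.73444100e-05,
        1.33871601e+00, -1.74098961e-01]), 'qvel': array([-0.00014445, -0.00054779, -0.00248702, -0.00125746,  0.00050259,
        0.00027455]), 'tau': array([-2.64114778e-04, -4.16914558e+01, -3.15525985e+01,  6.87083811e-02,
        3.10086866e-02, -4.38674044e-05]), 'ee_pos': array([ 0.15875723, -0.62978314,  0.20450235]), 'tcp_rot': array([-3.13994679e+00, -3.16483091e-04,  2.46769741e-01]), 'force': array([-0.40150248,  0.13452591, -0.43749925]), 'wrist_torque': array([-0.02480029, -0.02977211, -0.02701051]), 'gripper_force': 0.0, 'grip_width': 0.09365084828241445}
```

View pics/side0.png

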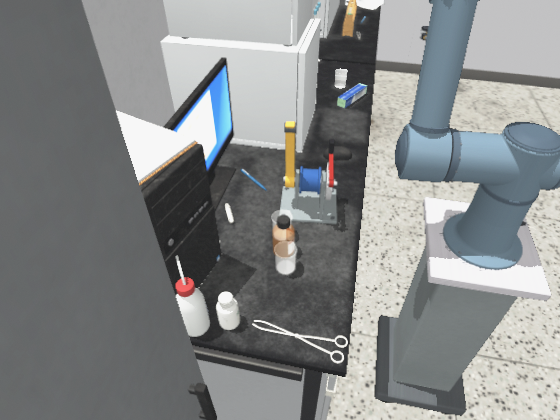

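View pics/top0.png

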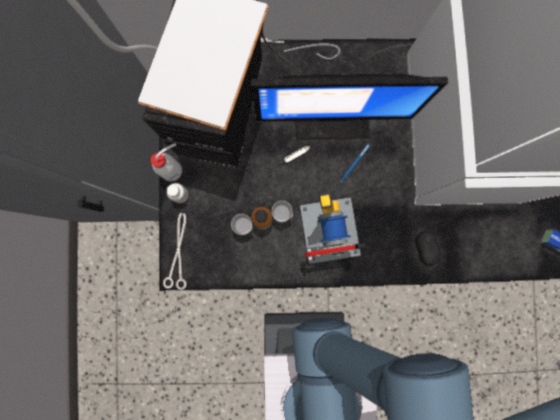

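The top view shows the winch at (330,235) with its red pawl on the robot side at (330,250). The bottle is at (261,217), between beakers at (282,212) and (241,225). The side view shows the pawl handle at (343,155), the yellow arm raised at (290,155), and the bottle cap at (283,222).

```bash
python3 - <<'E'
from h import *
D={n:dict(np.load(n+"0.npz")) for n in("side","top")}
for n,c in D.items():
    P,s=cloud(c); hsv=cv2.cvtColor(c["color"],cv2.COLOR_RGB2HSV)
    H,S,V=[hsv[...,i].astype(int) for i in range(3)]
    roi=(P[...,0]>.3)&(P[...,0]<.75)&(P[...,1]>-.2)&(P[...,1]<.3)&(P[...,2]>0.006)&(c["z_map"]>0)
    def rep(k,m):
        m=m&roi; Q=P[m]
        if len(Q)<4: print(n,k,len(Q));return
        r=cv2.minAreaRect((Q[:,:2]*1000).astype(np.float32))
        print(n,k,len(Q),"med",np.median(Q,0).round(4),"min",Q.min(0).round(3),"max",Q.max(0).round(3),"rect",np.round(r[0],1),np.round(r[1],1),round(r[2],1))
    rep("red",((H<6)|(H>174))&(S>170)&(V>80)&(P[...,2]>.1))
    rep("yellow",(H>18)&(H<32)&(S>170)&(V>100))
    rep("blue",(H>105)&(H<125)&(S>150)&(P[...,2]>.05))
    rep("base",(S<60)&(V>90)&(P[...,2]>.006)&(P[...,2]<.018)&(P[...,1]<.08)&(P[...,0]>.38))
    rep("dark>175",(V<60)&(P[...,2]>.172)&(P[...,2]<.24)&(P[...,0]<.5))
    rep("dark cap",(V<70)&(P[...,2]>.105)&(P[...,2]<.13)&(P[...,1]>.07))
    rep("brown",(H>3)&(H<18)&(S>90)&(P[...,1]>.07)&(P[...,2]>.03))
    rep("glassz",(P[...,2]>.06)&(P[...,2]<.08)&(P[...,1]>.05)&(P[...,0]<.6))
    rep("z>.175",(P[...,2]>.175)&(P[...,2]<.25)&(P[...,0]<.45))
# ray to plane, top
c=D["top"];P,s=cloud(c);E=c["extrinsics"]
for (u,v,z) in [(282,212,.073),(241,225,.073),(261,217,.122)]:
    r=E[:3,:3]@np.r_[s[v,u],1]; t=(z-E[2,3])/r[2]; print(u,v,(E[:3,3]+t*r).round(4))
a=c["color"][180:285,215:375,::-1];cv2.imwrite("pics/t1.png",cv2.resize(a,None,fx=5,fy=5,interpolation=2))
a=D["side"]["color"][110:290,220:370,::-1];cv2.imwrite("pics/s1.png",cv2.resize(a,None,fx=3.3,fy=3.3,interpolation=2))
E
```

```text
side red 103 med [ 0.4451 -0.0095  0.1721] min [ 0.435 -0.078  0.154] max [0.458 0.044 0.175] rect [446.7 -16.6] [  8.8 122.5] 7.3
side yellow 0
side blue 235 med [ 0.4976 -0.0233  0.1291] min [ 0.473 -0.05   0.106] max [0.697 0.222 0.318] rect [599.   76.1] [344.8  64.2] 45.6
side base 1392 med [ 0.5053 -0.0232  0.0123] min [ 0.412 -0.18   0.006] max [0.75  0.079 0.017] rect [593.5 -66.6] [337.1 243.5] 9.7
side dark>175 53 med [ 0.4558 -0.0819  0.1929] min [ 0.448 -0.094  0.174] max [ 0.463 -0.076  0.209] rect [456.  -85.8] [13.2 18.1] 10.4
side dark cap 205 med [0.6987 0.2473 0.1158] min [0.525 0.156 0.105] max [0.712 0.299 0.13 ] rect [631.1 210.2] [234.   52.1] 35.8
side brown 218 med [0.5531 0.1773 0.0874] min [0.513 0.142 0.03 ] max [0.736 0.299 0.371] rect [631.6 211.6] [268.1  56.1] 28.5
side glassz 388 med [0.5384 0.1815 0.0699] min [0.496 0.07  0.06 ] max [0.587 0.238 0.08 ] rect [541.7 155.3] [ 57.6 173.3] 18.0
side z>.175 8 med [ 0.449  -0.083   0.1837] min [ 0.442 -0.086  0.175] max [ 0.45  -0.005  0.196] rect [447.1 -45.3] [ 3.7 82. ] 5.0
top red 159 med [ 0.4463 -0.018
[... 537 characters left out ...]
88] min [ 0.45  -0.102  0.185] max [ 0.462 -0.08   0.214] rect [456.1 -91. ] [22.6 12.2] 88.6
top dark cap 189 med [0.5486 0.1648 0.121 ] min [0.526 0.141 0.105] max [0.75 0.3  0.13] rect [625.3 209.9] [228.6  98. ] 23.2
top brown 408 med [0.557  0.172  0.0897] min [0.514 0.128 0.041] max [0.749 0.3   0.374] rect [629.  213.1] [261.9 100.3] 21.4
top glassz 191 med [0.5402 0.1509 0.0717] min [0.499 0.071 0.06 ] max [0.585 0.239 0.08 ] rect [542.2 155.6] [ 58.3 172.7] 16.2
top z>.175 12 med [ 0.4455 -0.004   0.1762] min [ 0.436 -0.095  0.175] max [0.45  0.03  0.208] rect [448.  -31.8] [ 10.6 125.6] 6.6
282 212 [0.5541 0.0982 0.073 ]
241 225 [0.521  0.2112 0.073 ]
261 217 [0.5378 0.1545 0.122 ]
```

View pics/t1.png

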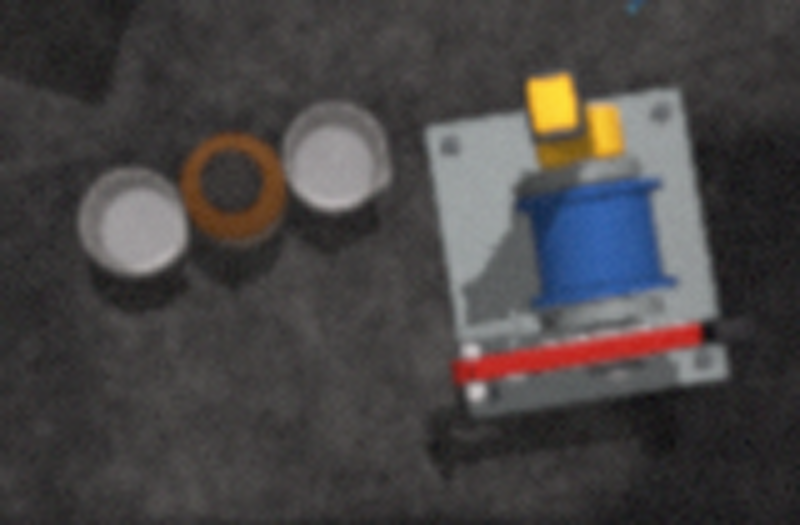

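View pics/s1.png

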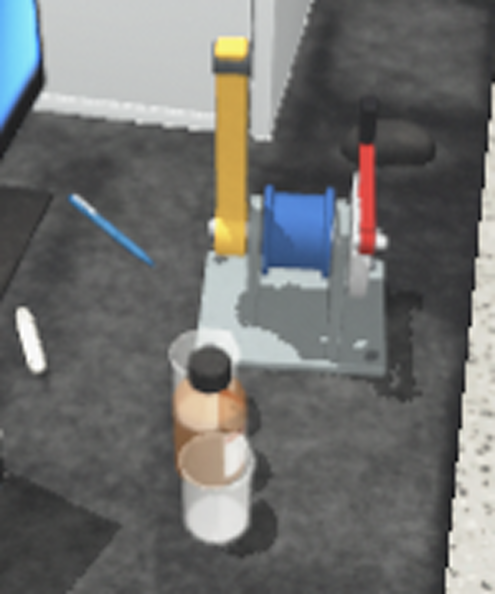

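I measured these, and they match the sizes given:
- Winch yaw is about 7°.
- Pawl handle is at (0.456, -0.091).
- Arm plane passes through (0.559, -0.018).
- Bottle is at (0.539, 0.1545), on the arm line.
- Beakers are at (0.554, 0.098) and (0.521, 0.211), so the beaker row is tilted 16°.

The fingers will straddle the bottle across that row (tool yaw 106°) and drag it toward the robot. First I raise and turn the gripper.

Emit:
move_arm(
  increments=[
    {"z":-0.5,"turn":-0.92,"grip":1},
    {"z":-0.5,"turn":-0.92,"grip":1},
    {"z":-0.5,"turn":-0.92,"grip":1},
    {"z":-0.5,"turn":-0.92,"grip":1},
    {"z":-0.2,"turn":-0.92,"grip":1},
    {"turn":-0.92,"grip":1},
    {"turn":-0.92,"grip":1},
    {"turn":-0.92,"grip":1},
    {"turn":-0.92,"grip":1},
    {"turn":-0.92,"grip":1},
  ],
)

```text
$.increments[0]: bad value
```

Emit:
move_arm(
  increments=[
    {"x":0.54,"y":0.485,"grip":1},
    {"x":0.54,"y":0.485,"grip":1},
    {"x":0.54,"y":0.485,"grip":1},
    {"x":0.54,"y":0.485,"grip":1},
    {"x":0.54,"y":0.485,"grip":1},
    {"x":0.54,"y":0.485,"grip":1},
    {"x":0.54,"y":0.485,"grip":1},
    {"x":0.54,"y":0.485,"grip":1},
    {"x":0.54,"y":0.485,"grip":1},
    {"x":0.54,"y":0.485,"grip":1},
  ],
)

```text
$.increments[0]: bad value
```

Emit:
move_arm(
  increments=[
    {"x":0,"y":0,"z":-0.5,"turn":-0.92,"grip":1},
    {"x":0,"y":0,"z":-0.5,"turn":-0.92,"grip":1},
    {"x":0,"y":0,"z":-0.5,"turn":-0.92,"grip":1},
    {"x":0,"y":0,"z":-0.5,"turn":-0.92,"grip":1},
    {"x":0,"y":0,"z":-0.2,"turn":-0.92,"grip":1},
    {"x":0,"y":0,"z":0,"turn":-0.92,"grip":1},
    {"x":0,"y":0,"z":0,"turn":-0.92,"grip":1},
    {"x":0,"y":0,"z":0,"turn":-0.92,"grip":1},
    {"x":0,"y":0,"z":0,"turn":-0.92,"grip":1},
    {"x":0,"y":0,"z":0,"turn":-0.92,"grip":1},
  ],
)

```text
t: 1.35
ee_pos: [0.1588, -0.63, 0.3367]
tcp_rot: [3.141, -0.001, 1.858]
force: [-0.3, 0.3, 0.1]
grip_width: 0.0939
gripper_force: 0.0
```

Emit:
move_arm(
  increments=[
    {"x":0.54,"y":0.49,"z":0,"turn":0,"grip":1},
    {"x":0.54,"y":0.49,"z":0,"turn":0,"grip":1},
    {"x":0.54,"y":0.49,"z":0,"turn":0,"grip":1},
    {"x":0.54,"y":0.49,"z":0,"turn":0,"grip":1},
    {"x":0.54,"y":0.49,"z":0,"turn":0,"grip":1},
    {"x":0.54,"y":0.49,"z":0,"turn":0,"grip":1},
    {"x":0.54,"y":0.49,"z":0,"turn":0,"grip":1},
    {"x":0.54,"y":0.49,"z":0,"turn":0,"grip":1},
    {"x":0.54,"y":0.49,"z":0,"turn":0,"grip":1},
    {"x":0.54,"y":0.49,"z":0,"turn":0,"grip":1},
  ],
)

```text
t: 2.6
ee_pos: [0.3514, -0.2359, 0.3371]
tcp_rot: [-3.142, -0.0, 1.852]
force: [0.2, 0.2, -0.8]
grip_width: 0.0939
gripper_force: 0.0
```

Emit:
move_arm(
  increments=[
    {"x":0.54,"y":0.49,"z":0,"turn":0,"grip":1},
    {"x":0.54,"y":0.49,"z":0,"turn":0,"grip":1},
    {"x":0.54,"y":0.49,"z":0,"turn":0,"grip":1},
    {"x":0.54,"y":0.49,"z":0,"turn":0,"grip":1},
    {"x":0.54,"y":0.49,"z":0,"turn":0,"grip":1},
    {"x":0.54,"y":0.49,"z":0,"turn":0,"grip":1},
    {"x":0.54,"y":0.49,"z":0,"turn":0,"grip":1},
    {"x":0.54,"y":0.49,"z":0,"turn":0,"grip":1},
    {"x":0.54,"y":0.49,"z":0,"turn":0,"grip":1},
    {"x":0.54,"y":0.49,"z":0,"turn":0,"grip":1},
  ],
)

```text
t: 3.85
ee_pos: [0.5437, 0.157, 0.337]
tcp_rot: [-3.141, -0.0, 1.853]
force: [0.1, 0.4, 0.1]
grip_width: 0.0937
gripper_force: 0.0
```

Emit:
move_arm(
  increments=[
    {"x":-0.02,"y":-0.09,"z":0.3,"turn":0,"grip":1},
    {"x":0,"y":0,"z":0.6,"turn":0,"grip":1},
    {"x":0,"y":0,"z":0.6,"turn":0,"grip":1},
    {"x":0,"y":0,"z":0.6,"turn":0,"grip":1},
    {"x":0,"y":0,"z":0.6,"turn":0,"grip":1},
    {"x":0,"y":0,"z":0.5,"turn":0,"grip":1},
    {"x":0,"y":0,"z":0.5,"turn":0,"grip":1},
    {"x":0,"y":0,"z":0.5,"turn":0,"grip":1},
    {"x":0,"y":0,"z":0.4,"turn":0,"grip":1},
    {"x":0,"y":0,"z":0.3,"turn":0,"grip":1},
  ],
)

```text
t: 5.1
ee_pos: [0.5378, 0.1529, 0.0419]
tcp_rot: [-3.14, -0.0, 1.852]
force: [0.8, 0.1, 0.5]
grip_width: 0.0941
gripper_force: 0.0
```

Emit:
move_arm(
  increments=[
    {"x":0,"y":0,"z":0,"turn":0,"grip":0.7},
    {"x":0,"y":0,"z":0,"turn":0,"grip":0.7},
    {"x":0,"y":-0.05,"z":0,"turn":0,"grip":0.7},
    {"x":0,"y":-0.08,"z":0,"turn":0,"grip":0.7},
    {"x":0,"y":-0.1,"z":0,"turn":0,"grip":0.7},
    {"x":0,"y":-0.12,"z":0,"turn":0,"grip":0.7},
    {"x":0,"y":-0.12,"z":0,"turn":0,"grip":0.7},
    {"x":0,"y":-0.12,"z":0,"turn":0,"grip":0.7},
    {"x":0,"y":-0.12,"z":0,"turn":0,"grip":0.7},
    {"x":0,"y":-0.12,"z":0,"turn":0,"grip":0.7},
  ],
)

```text
t: 6.35
ee_pos: [0.4904, 0.139, 0.0435]
tcp_rot: [3.141, 0.0, 1.853]
force: [1.2, 0.0, 0.1]
grip_width: 0.066
gripper_force: 0.7
```

Emit:
move_arm(
  increments=[
    {"x":0,"y":-0.12,"z":0,"turn":0,"grip":0.7},
    {"x":0,"y":-0.12,"z":0,"turn":0,"grip":0.7},
    {"x":0,"y":-0.1,"z":0,"turn":0,"grip":0.7},
    {"x":0,"y":-0.08,"z":0,"turn":0,"grip":0.7},
    {"x":0,"y":-0.06,"z":0,"turn":0,"grip":0.7},
    {"x":0,"y":-0.03,"z":0,"turn":0,"grip":0.7},
    {"x":0,"y":0,"z":0,"turn":0,"grip":1},
    {"x":0,"y":0,"z":0,"turn":0,"grip":1},
    {"x":0,"y":0,"z":0,"turn":0,"grip":1},
    {"x":0,"y":0,"z":0,"turn":0,"grip":1},
  ],
)

```text
t: 7.6
ee_pos: [0.4613, 0.1306, 0.0434]
tcp_rot: [-3.141, -0.0, 1.853]
force: [0.3, 0.6, -0.3]
grip_width: 0.0939
gripper_force: 0.0
```

```bash
python3 - <<'E'
from h import *
c=optics.read_camera("side"); save(c,"s2.png")
a=c["color"][110:290,200:380,::-1];cv2.imwrite("pics/s2.png",cv2.resize(a,None,fx=3.3,fy=3.3,interpolation=2))
E
```

```text
(no output)
```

View pics/s2.png

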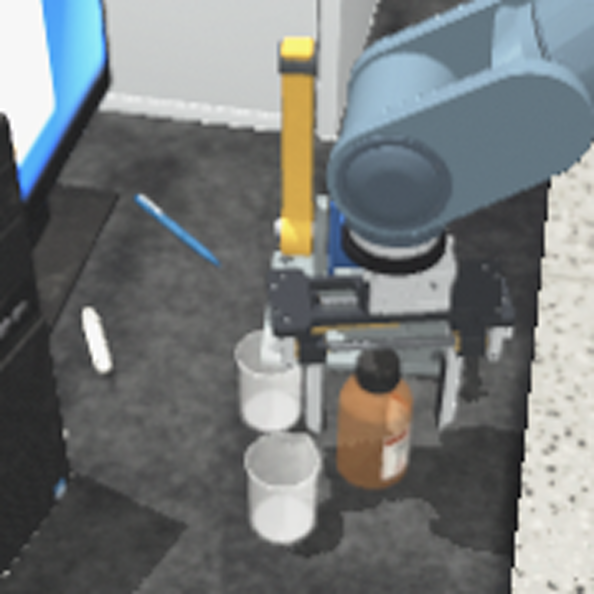

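The bottle stands upright at about (0.464, 0.131), 76 mm to the side of the arm line. Both beakers are where they were. Now I go up and over to the handle.

Emit:
move_arm(
  increments=[
    {"x":0,"y":0,"z":-0.3,"turn":0,"grip":1},
    {"x":0,"y":0,"z":-0.4,"turn":0,"grip":1},
    {"x":0,"y":0,"z":-0.6,"turn":0,"grip":1},
    {"x":0,"y":0,"z":-0.7,"turn":0,"grip":1},
    {"x":0,"y":0,"z":-0.7,"turn":0,"grip":1},
    {"x":0,"y":0,"z":-0.7,"turn":0,"grip":1},
    {"x":0,"y":0,"z":-0.6,"turn":0,"grip":1},
    {"x":0,"y":0,"z":-0.3,"turn":0.46,"grip":0.5},
    {"x":0,"y":0,"z":0,"turn":0.46,"grip":0.5},
    {"x":0,"y":0,"z":0,"turn":0,"grip":0.5},
  ],
)

```text
t: 8.9
ee_pos: [0.4613, 0.1306, 0.3015]
tcp_rot: [3.142, -0.0, 1.693]
force: [-0.6, -0.3, -0.3]
grip_width: 0.0674
gripper_force: 0.0
```

Emit:
move_arm(
  increments=[
    {"x":-0.3,"y":-0.05,"z":0,"turn":0,"grip":0.5},
    {"x":-0.5,"y":-0.08,"z":0,"turn":0,"grip":0.5},
    {"x":-0.5,"y":-0.08,"z":0,"turn":0,"grip":0.5},
    {"x":-0.5,"y":-0.08,"z":0,"turn":0,"grip":0.5},
    {"x":-0.5,"y":-0.08,"z":0,"turn":0,"grip":0.5},
    {"x":-0.5,"y":-0.08,"z":0,"turn":0,"grip":0.5},
    {"x":-0.5,"y":-0.05,"z":0,"turn":0,"grip":0.5},
    {"x":-0.3,"y":-0.03,"z":0,"turn":0,"grip":0.5},
    {"x":-0.06,"y":0,"z":0,"turn":0,"grip":0.5},
    {"x":0,"y":0,"z":0,"turn":0,"grip":0.5},
  ],
)

```text
t: 10.15
ee_pos: [0.4564, -0.0908, 0.3013]
tcp_rot: [-3.141, -0.001, 1.693]
force: [-0.0, 0.5, 0.4]
grip_width: 0.0468
gripper_force: 0.0
```

Emit:
move_arm(
  increments=[
    {"x":0,"y":0,"z":0.2,"turn":0,"grip":0.5},
    {"x":0,"y":0,"z":0.35,"turn":0,"grip":0.5},
    {"x":0,"y":0,"z":0.35,"turn":0,"grip":0.5},
    {"x":0,"y":0,"z":0.35,"turn":0,"grip":0.5},
    {"x":0,"y":0,"z":0.35,"turn":0,"grip":0.5},
    {"x":0,"y":0,"z":0.25,"turn":0,"grip":0.5},
    {"x":0,"y":0,"z":0.2,"turn":0,"grip":0.5},
    {"x":0,"y":0,"z":0,"turn":0,"grip":0.5},
    {"x":0,"y":0,"z":0,"turn":0,"grip":0.5},
    {"x":0,"y":0,"z":0,"turn":0,"grip":0.5},
  ],
)

```text
t: 11.4
ee_pos: [0.4568, -0.0915, 0.1793]
tcp_rot: [3.14, 0.001, 1.692]
force: [-0.2, 0.4, -0.5]
grip_width: 0.0469
gripper_force: 0.0
```

```bash
python3 - <<'E'
from h import *
c=optics.read_camera("side")
a=c["color"][110:290,200:380,::-1];cv2.imwrite("pics/s3.png",cv2.resize(a,None,fx=3.3,fy=3.3,interpolation=2))
E
```

```text
(no output)
```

View pics/s3.png

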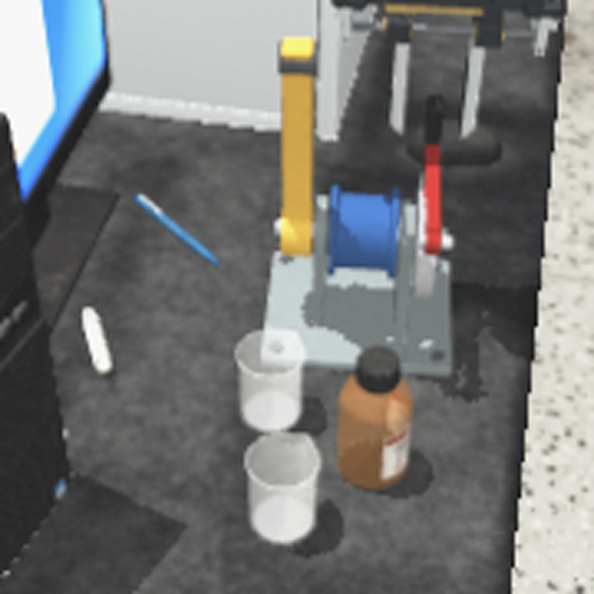

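The open fingers straddle the black handle at (433,115) in the crop, the bottle is upright, and the beakers haven't moved. I'll close the grip and test an arm-angle measurement on the saved frame.

Emit:
move_arm(
  increments=[
    {"x":0,"y":0,"z":0,"turn":0,"grip":0.3},
    {"x":0,"y":0,"z":0,"turn":0,"grip":0},
    {"x":0,"y":0,"z":0,"turn":0,"grip":0},
    {"x":0,"y":0,"z":0,"turn":0,"grip":0},
    {"x":0,"y":0,"z":0,"turn":0,"grip":0},
    {"x":0,"y":0,"z":0,"turn":0,"grip":0},
    {"x":0,"y":0,"z":0,"turn":0,"grip":0},
    {"x":0,"y":0,"z":0,"turn":0,"grip":0},
    {"x":0,"y":0,"z":0,"turn":0,"grip":0},
    {"x":0,"y":0,"z":0,"turn":0,"grip":0},
  ],
)

```text
t: 12.7
ee_pos: [0.4557, -0.0913, 0.1783]
tcp_rot: [-3.14, 0.0, 1.692]
force: [-5.1, -1.3, 2.5]
grip_width: 0.0141
gripper_force: 30.0
```

```bash
cat >> h.py <<'E'
def arm(c):
    P,s=cloud(c); hsv=cv2.cvtColor(c["color"],cv2.COLOR_RGB2HSV)
    m=cv2.inRange(hsv,(15,140,90),(35,255,255))
    E=c["extrinsics"]; n=np.array([.9925,.122,0]); p0=np.array([.559,-.018,.1]); yw=np.array([-.122,.9925,0])
    v,u=np.nonzero(m); r=np.c_[s[v,u],np.ones(len(u))]@E[:3,:3].T
    t=((p0-E[:3,3])@n)/(r@n); Q=E[:3,3]+t[:,None]*r
    q=np.c_[(Q-p0)@yw,Q[:,2]]; q=q[(q[:,0]>-.12)&(q[:,0]<.25)&(q[:,1]>.04)&(q[:,1]<.36)]
    d=np.linalg.svd(q-q.mean(0),full_matrices=False)[2][0]; d*=np.sign(d[0]+d[1])
    return np.arctan2(d[1],d[0]),q.min(0),q.max(0),len(q)
E
python3 - <<'E'
from h import *
for n in("side","top"): print(arm(dict(np.load(n+"0.npz"))))
E
```

```text
(np.float64(0.7355643785782834), array([-0.11996658,  0.0416096 ]), array([0.16899114, 0.35761156]), 390)
(np.float64(1.398381865461386), array([-0.04169114,  0.04362081]), array([0.19232361, 0.35876734]), 143)
```

Emit:
move_arm(
  increments=[
    {"x":0.03,"y":0,"z":-0.11,"turn":0,"grip":0},
    {"x":0.04,"y":0,"z":-0.11,"turn":0,"grip":0},
    {"x":0.045,"y":0,"z":-0.11,"turn":0,"grip":0},
    {"x":0.05,"y":0,"z":-0.11,"turn":0,"grip":0},
    {"x":0,"y":0,"z":0,"turn":0,"grip":0},
    {"x":0,"y":0,"z":0,"turn":0,"grip":0},
    {"x":0,"y":0,"z":0,"turn":0,"grip":0},
    {"x":0,"y":0,"z":0,"turn":0,"grip":0},
    {"x":0,"y":0,"z":0,"turn":0,"grip":0},
    {"x":0,"y":0,"z":0,"turn":0,"grip":0},
  ],
)

```text
t: 13.95
ee_pos: [0.4542, -0.0802, 0.205]
tcp_rot: [-3.139, -0.003, 1.692]
force: [-6.7, 2.4, -3.2]
grip_width: 0.014
gripper_force: 30.0
```

```bash
cat >> h.py <<'E'
def arm2(c,zs=(.06,.33)):
    P,s=cloud(c); hsv=cv2.cvtColor(c["color"],cv2.COLOR_RGB2HSV)
    m=(cv2.inRange(hsv,(15,120,80),(35,255,255))>0)&(c["z_map"]>0)
    Q=P[m]-np.array([.559,-.018,0]); w=np.c_[Q@[.9925,.122,0],Q@[-.122,.9925,0],Q[:,2]]
    w=w[(abs(w[:,0])<.03)&(w[:,1]>-.08)&(w[:,1]<.22)&(w[:,2]>zs[0])&(w[:,2]<zs[1])]
    q=w[:,1:]
    if len(q)<8: return len(q)
    d=np.linalg.svd(q-q.mean(0),full_matrices=False)[2][0]; d*=np.sign(d[0]+d[1])
    return "ang %.3f"%np.arctan2(d[1],d[0]),"y,z min",q.min(0).round(3),"max",q.max(0).round(3),len(q)
E
python3 - <<'E'
from h import *
print(arm2(dict(np.load("top0.npz"))),arm2(dict(np.load("side0.npz"))))
for n in("side","top"): print(n,arm2(optics.read_camera(n)))
print(ctrl.observe()["t"],ctrl.observe()["ee_pos"])
E
```

```text
('ang 1.365', 'y,z min', array([-0.035,  0.087]), 'max', array([0.194, 0.311]), 232) ('ang 1.439', 'y,z min', array([-0.025,  0.086]), 'max', array([0.034, 0.308]), 533)
side ('ang 1.233', 'y,z min', array([-0.024,  0.087]), 'max', array([0.076, 0.298]), 436)
top ('ang 1.126', 'y,z min', array([-0.035,  0.087]), 'max', array([0.075, 0.299]), 379)
14.05 [ 0.45420267 -0.08023244  0.20504966]
```

Emit:
move_arm(
  increments=[
    {"x":0,"y":0,"z":0,"turn":0,"grip":0},
    {"x":0,"y":0,"z":0,"turn":0,"grip":0},
    {"x":0,"y":0,"z":0,"turn":0,"grip":0},
    {"x":0,"y":0,"z":0,"turn":0,"grip":0},
    {"x":0,"y":0,"z":0,"turn":0,"grip":0},
    {"x":0,"y":0,"z":0,"turn":0,"grip":0},
    {"x":0,"y":0,"z":0,"turn":0,"grip":0},
    {"x":0,"y":0,"z":0,"turn":0,"grip":0},
    {"x":0,"y":0,"z":0,"turn":0,"grip":0},
    {"x":0,"y":0,"z":0,"turn":0,"grip":0},
  ],
)

```text
t: 15.3
ee_pos: [0.4542, -0.0802, 0.205]
tcp_rot: [-3.139, -0.003, 1.692]
force: [-7.0, 2.8, -2.7]
grip_width: 0.0136
gripper_force: 30.0
```

Emit:
move_arm(
  increments=[
    {"x":0,"y":0,"z":0,"turn":0,"grip":0},
    {"x":0,"y":0,"z":0,"turn":0,"grip":0},
    {"x":0,"y":0,"z":0,"turn":0,"grip":0},
    {"x":0,"y":0,"z":0,"turn":0,"grip":0},
    {"x":0,"y":0,"z":0,"turn":0,"grip":0},
    {"x":0,"y":0,"z":0,"turn":0,"grip":0},
    {"x":0,"y":0,"z":0,"turn":0,"grip":0},
    {"x":0,"y":0,"z":0,"turn":0,"grip":0},
    {"x":0,"y":0,"z":0,"turn":0,"grip":0},
    {"x":0,"y":0,"z":0,"turn":0,"grip":0},
  ],
)

```text
t: 16.55
ee_pos: [0.4542, -0.0802, 0.205]
tcp_rot: [-3.139, -0.003, 1.692]
force: [-6.0, 2.3, -2.5]
grip_width: 0.0137
gripper_force: 30.0
```

```bash
python3 - <<'E'
from h import *
for n in("side","top"): print(n,arm2(optics.read_camera(n)))
print(ctrl.observe()["t"],ctrl.observe()["force"])
E
```

```text
side ('ang 0.543', 'y,z min', array([-0.023,  0.09 ]), 'max', array([0.163, 0.229]), 160)
top ('ang 0.551', 'y,z min', array([-0.036,  0.1  ]), 'max', array([0.164, 0.228]), 703)
16.65 [-6.09038995  3.24921071 -2.01488002]
```

Emit:
move_arm(
  increments=[
    {"x":0,"y":0,"z":0,"turn":0,"grip":0},
    {"x":0,"y":0,"z":0,"turn":0,"grip":0},
    {"x":0,"y":0,"z":0,"turn":0,"grip":0},
    {"x":0,"y":0,"z":0,"turn":0,"grip":0},
    {"x":0,"y":0,"z":0,"turn":0,"grip":0},
    {"x":0,"y":0,"z":0,"turn":0,"grip":0},
    {"x":0,"y":0,"z":0,"turn":0,"grip":0},
    {"x":0,"y":0,"z":0,"turn":0,"grip":0},
    {"x":0,"y":0,"z":0,"turn":0,"grip":0},
    {"x":0,"y":0,"z":0,"turn":0,"grip":0},
  ],
)

```text
t: 17.9
ee_pos: [0.4542, -0.0803, 0.2051]
tcp_rot: [-3.139, -0.003, 1.692]
force: [-6.3, 2.7, -2.6]
grip_width: 0.0138
gripper_force: 30.0
```

```bash
python3 - <<'E'
from h import *
for n in("top",): print(n,arm2(optics.read_camera(n)))
print(ctrl.observe()["t"])
E
```

```text
top ('ang 0.274', 'y,z min', array([-0.035,  0.069]), 'max', array([0.188, 0.178]), 772)
17.95
```

Emit:
move_arm(
  increments=[
    {"x":0,"y":0,"z":0,"turn":0,"grip":0},
    {"x":0,"y":0,"z":0,"turn":0,"grip":0},
    {"x":0,"y":0,"z":0,"turn":0,"grip":0},
    {"x":0,"y":0,"z":0,"turn":0,"grip":0.5},
    {"x":0,"y":0,"z":0,"turn":0,"grip":0.5},
    {"x":0,"y":0,"z":0,"turn":0,"grip":0.5},
    {"x":0,"y":0,"z":0,"turn":0,"grip":0.5},
    {"x":0,"y":0,"z":0,"turn":0,"grip":0.5},
    {"x":0,"y":0,"z":0,"turn":0,"grip":0.5},
    {"x":0,"y":0,"z":0,"turn":0,"grip":0.5},
  ],
)

```text
t: 19.2
ee_pos: [0.4552, -0.0814, 0.2049]
tcp_rot: [3.142, -0.0, 1.692]
force: [0.1, -0.4, -0.1]
grip_width: 0.0469
gripper_force: 0.0
```

Emit:
move_arm(
  increments=[
    {"x":0,"y":0,"z":-0.1,"turn":0,"grip":0.5},
    {"x":0,"y":0,"z":-0.3,"turn":0,"grip":0.5},
    {"x":0,"y":0,"z":-0.4,"turn":0,"grip":0.5},
    {"x":0,"y":0,"z":-0.4,"turn":0,"grip":0.5},
    {"x":0,"y":0,"z":-0.4,"turn":0,"grip":0.5},
    {"x":0,"y":0,"z":-0.3,"turn":0,"grip":0.5},
    {"x":0,"y":0,"z":-0.1,"turn":0,"grip":0.5},
    {"x":0,"y":0,"z":0,"turn":0,"grip":0.5},
    {"x":0,"y":0,"z":0,"turn":0,"grip":0.5},
    {"x":0,"y":0,"z":0,"turn":0,"grip":0.5},
  ],
)

```text
t: 20.45
ee_pos: [0.4548, -0.0813, 0.3239]
tcp_rot: [-3.14, -0.001, 1.692]
force: [0.4, -0.7, 0.4]
grip_width: 0.047
gripper_force: 0.0
```

```bash
python3 - <<'E'
from h import *
for n in("top","side"):
    c=optics.read_camera(n);print(n,arm2(c))
a=c["color"][110:290,200:380,::-1];cv2.imwrite("pics/s4.png",cv2.resize(a,None,fx=3.3,fy=3.3,interpolation=2))
P,s=cloud(c);hsv=cv2.cvtColor(c["color"],cv2.COLOR_RGB2HSV)
m=(hsv[...,2]<60)&(P[...,2]>.172)&(P[...,2]<.26)&(abs(P[...,0]-.456)<.015)&(P[...,1]<-.05)&(P[...,1]>-.12)
Q=P[m];print("handle",len(Q),Q.min(0),Q.max(0),np.median(Q,0)); print(ctrl.observe()["t"])
E
```

```text
top ('ang -0.045', 'y,z min', array([-0.035,  0.069]), 'max', array([0.196, 0.127]), 774)
side ('ang -0.053', 'y,z min', array([-0.022,  0.089]), 'max', array([0.198, 0.126]), 473)
handle 68 [ 0.4484666  -0.09689028  0.17542158] [ 0.46328373 -0.07661556  0.21091664] [ 0.45566787 -0.08214879  0.19836188]
20.55
```

View pics/s4.png

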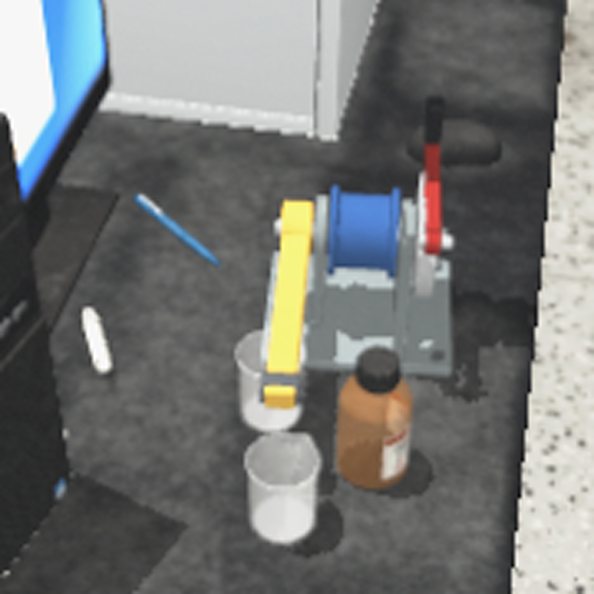

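The arm looks level over the near beaker, the handle top is at 0.211 (home), and the bottle and beakers are in place. I'll let it settle, then confirm it is at rest.

Emit:
move_arm(
  increments=[
    {"x":0,"y":0,"z":0,"turn":0,"grip":0.5},
    {"x":0,"y":0,"z":0,"turn":0,"grip":0.5},
    {"x":0,"y":0,"z":0,"turn":0,"grip":0.5},
    {"x":0,"y":0,"z":0,"turn":0,"grip":0.5},
    {"x":0,"y":0,"z":0,"turn":0,"grip":0.5},
    {"x":0,"y":0,"z":0,"turn":0,"grip":0.5},
    {"x":0,"y":0,"z":0,"turn":0,"grip":0.5},
    {"x":0,"y":0,"z":0,"turn":0,"grip":0.5},
    {"x":0,"y":0,"z":0,"turn":0,"grip":0.5},
    {"x":0,"y":0,"z":0,"turn":0,"grip":0.5},
  ],
)

```text
t: 21.8
ee_pos: [0.4552, -0.0814, 0.3248]
tcp_rot: [-3.142, -0.0, 1.692]
force: [-0.1, -0.1, -0.5]
grip_width: 0.0468
gripper_force: 0.0
```

```bash
python3 - <<'E'
from h import *
c=optics.read_camera("top");print(arm2(c))
P,s=cloud(c);hsv=cv2.cvtColor(c["color"],cv2.COLOR_RGB2HSV)
m=(cv2.inRange(hsv,(15,120,80),(35,255,255))>0)&(abs(P[...,0]-.545)<.04)&(P[...,2]>.1)&(P[...,2]<.13)
Q=P[m]
for a in(.0,.04,.08,.12): k=(Q[:,1]>a)&(Q[:,1]<a+.04); print(a,k.sum(),np.median(Q[k],0) if k.any() else 0)
E
```

```text
('ang -0.048', 'y,z min', array([-0.035,  0.067]), 'max', array([0.196, 0.13 ]), 777)
0.0 136 [0.5547387  0.01898331 0.10926897]
0.04 136 [0.54989177 0.05904472 0.10970522]
0.08 137 [0.54539698 0.09887924 0.10917302]
0.12 134 [0.54065826 0.13880148 0.10911286]
```

The arm's top face is flat at 0.109 m along its length, so it is level and at rest.

```bash
python3 -c "
from rig import job_done
print(job_done())"
```

```text
the job is handed in; nothing more can be done
None
```

I handed the job in: the bottle is upright about 76 mm clear of the arm's line, the arm is level and at rest with the pawl dropped home, and the beakers showed no visible shift; I did not re-measure the white bottles, and hand-in returned no verdict.

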